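# Sort the left and right drawer brackets into their trays

## Task

Two loose drawer-front brackets, one left-hand and one right-hand, mirror images of each other, stand on the worktop between two wooden trays. The far compartment of each tray holds a fixed sample bracket. Put each loose bracket into the empty compartment of the tray whose sample has the same hand, standing on its base flat on the floor of the compartment, and let go.

Things in the scene. Friction and masses are not known exactly. Their poses are not given: they have to be found in the camera images.
- left_bracket_mid (a point): loose aluminium bracket, 100 g: base 6 mm thick, L from above, stem 76x22 mm, toe (22 mm wide) at one end; grip web along the stem's middle, 10 mm thick, 44 mm long at its top, 50 mm above underside. Left-hand: from above, looking along the stem to its toe end, the toe sticks out left. Point: mid stem, 25 mm up. x along stem to the toe end, z up; base spans x +-38, y -11 to +37 mm (toe on +y)
- right_bracket_mid (a point): loose aluminium bracket, 100 g: base 6 mm thick, L from above, stem 76x22 mm, toe (22 mm wide) at one end; grip web along the stem's middle, 10 mm thick, 44 mm long at its top, 50 mm above underside. Right-hand: from above, looking along the stem to its toe end, the toe sticks out right. Point: mid stem, 25 mm up. x along stem to the toe end, z up; base spans x +-38, y -37 to +11 mm (toe on -y)
- left_tray_floor (a point): fixed wooden tray 180x124 mm, walls 15 mm high, for left-hand brackets: a left-hand sample is fixed in its narrow far compartment (toe to the robot, 53 mm high). Either tray may be on either side. Point: centre of the empty near compartment's floor, 3 mm over the worktop. x away from robot to the sample (inner walls at +-56 mm; sample's web from +96), y left (walls +-58), z up
- right_tray_floor (a point): fixed wooden tray 180x124 mm, walls 15 mm high, for right-hand brackets: a right-hand sample is fixed in its narrow far compartment (toe to the robot, 53 mm high). Either tray may be on either side. Point: centre of the empty near compartment's floor, 3 mm over the worktop. x away from robot to the sample (inner walls at +-56 mm; sample's web from +96), y left (walls +-58), z up

How it is judged:
At the end, for the whole second after the job is handed in: Each loose bracket stands in the empty compartment of the tray whose sample has its hand: its mid point within 50 mm of the compartment's centre along the tray and 52 mm across, its base on the floor (within 5 mm), upright within 10 degrees (x of left_bracket_mid in the frame of left_tray_floor between -0.05 and 0.05 m and y of left_bracket_mid in the frame of left_tray_floor between -0.052 and 0.052 m and z of left_bracket_mid in the frame of left_tray_floor between 0.02 and 0.03 m and angle between each of left_bracket_mid, right_bracket_mid's own z axis and vertical below 0.17 rad and x of right_bracket_mid in the frame of right_tray_floor between -0.05 and 0.05 m and y of right_bracket_mid in the frame of right_tray_floor between -0.052 and 0.052 m and z of right_bracket_mid in the frame of right_tray_floor between 0.02 and 0.03 m); the robot touches nothing.
It also fails if it takes over 53 s, if anything falls off the work surface, if the arm or the gripper's body presses on something with over 40 N, if the wrist force passes 120 N, or if a joint passes its speed limit or range.

## Robot

A 6-joint arm with a two-finger parallel gripper is mounted at the origin on a cart in front of the work surface, level with it; the furniture and walls round the work are solid. World frame = base frame: x ahead of the robot, y to its left, z up, the work surface at z = 0. Lengths are in m, angles in rad, forces in N, time in s.
With the tool pointing down it reaches from about 0.35 to 0.975 m from the base axis. Payload 4.9 kg.
Tool frame: the origin (TCP) lies on the mounting face of the last link; the fingertips stand 173 mm ahead of it and the grasp point (between the pads) lies 155 mm ahead of it (tcp_to_grasp is the distance from the TCP to the grasp point, in m); z points along the fingers, y is the line along which they close (so a half turn about z gives the same grasp; the last joint's range is limited). The gripper opens to 85 mm and grips with 20 to 120 N. Pads are 22 mm wide; open, the fingers measure 114 mm over their backs; the gripper's body (76 mm by 85 mm) begins 54 mm behind the grasp point. The pads swing forward as they close: fully open they stand 13 mm farther back than shut.
Start: joints at [1.057, 0.053, 1.613, -0, 1.476, -0.119], TCP at [0.24, 0.577, 0.405] pointing down, gripper open.
Joint ranges: [-3.01, 3.01], [-1.01, 2.22], [0.06, 2.58], [-1.02, 4.17], [0.09, 2.62], [-3.14, 3.14]. Speed limits (rad/s): [2.57, 2.57, 3.14, 3.14, 3.14, 3.14].

## Interface

Orientations are given as a rotation vector (axis times angle).
In Python, from station import get_obs, get_image, calibration, finish_job, tcp_to_grasp gives the robot as it stands. The module is installed in compiled form; this text tells all that it offers.
- The arm moves only by the tool arm_command, never from a script. Its argument "plan" is a list that holds one entry, the list of rows, each a list of 6 numbers: the shift along the tool's x, y, z in cm, then the turn, a rotation vector about the tool's x, y, z in rad. A call has 1 to 12 rows; each row is the pose to reach, as a shift and turn from the pose commanded when the call began, along the tool's axes at that moment; what a row does not reach only later rows make up. A row lasts 1/12 s, in which the tool goes at most 41.7 mm and 7.16 degrees, less where a joint would pass 70% of its speed; a pose out of reach is approached as far as the arm can. A call with a gripper value outside its range is refused whole. "gripper" is the closure, from -1 (fully open) to 1 (shut), set as the call begins (left out, the last holds). The fingers move at their own pace and stop on an object; "force" is the grip in N (left out, the last holds). Time passes only in rows, so rows that repeat a pose let the fingers close. It gives the time, the measured TCP pose, the force, the opening and the grip force at its end, in the units of the state.
- get_obs(): the state, without advancing time (a new reading comes with each control period).
- get_image(name): name is "scene" or "top"; returns (picture, depth): 384x512x3 uint8, blue, green, red; 384x512 float32, m along the optical axis (not along the pixel's ray), 0 where there is no reading.
- calibration(name): a dict with "fx", "fy", "cx", "cy" (pixels), "dist" ([k1, k2, p1, p2, k3] as OpenCV has them; the pictures are not rectified), "pose" (4x4, takes a point from camera to world coordinates). Camera axes: x right, y up, looking along -z (the intrinsics and any distortion apply to the point x, -y, -z); pixel columns grow to the right and rows downward; lengths in m; the calibration is good to about 2 mm. A picture is of the moment at which its call begins. calibration takes no time and is no camera call.
- finish_job(): hands the job in; it is judged then, once.
The state is a dict: "t": time; "q": joint angles; "dq": joint speeds; "effort": joint torques, N m; "tool_pos": TCP position; "tool_rot": TCP orientation; "contact_force": force on the tool from outside, world axes, zero at the start; "wrist_torque": the same for the moment, N m; "opening": finger opening in m; "grip_force": force on a finger pad.
Only numpy, scipy, OpenCV 4.12 (cv2) and the standard library are available. Lean on these libraries where they do the work, as an engineer would, in place of code of your own. Each camera call takes 0.05 s, during which the arm holds its last target. There are 200 camera calls.

## Working session

There is one attempt and no reset: what is moved stays moved. The work goes in short steps, Python scripts to look and compute and a tool call to move; the robot and the scene stay as the last step left them, time stands still between calls to the robot, and variables do not carry over. Pictures are saved under pics/ and viewed, at most 10 in all, crops included, and the job is handed in when it is done.

Besides the shell and the picture viewer there is one more tool, called after "Request:" by a JSON object that holds its "op" and its "data", one argument or row to a line. arm_command: Moves the arm, as the interface text tells. Its arguments: {"type":"object","properties":{"plan":{"type":"array"},"gripper":{"type":"number"},"force":{"type":"number"}},"required":["plan"]}

```bash
mkdir -p pics; cat > h.py <<'E'
import numpy as np, cv2
from station import *
def cloud(name,depth):
    c=calibration(name); h,w=depth.shape
    u,v=np.meshgrid(np.arange(w),np.arange(h))
    K=np.array([[c['fx'],0,c['cx']],[0,c['fy'],c['cy']],[0,0,1.]])
    p=cv2.undistortPoints(np.stack([u,v],-1).reshape(-1,1,2).astype(float),K,np.array(c['dist'],float)).reshape(h,w,2)
    P=np.stack([p[...,0]*depth,-p[...,1]*depth,-depth,np.ones_like(depth)],-1)
    return (P@np.array(c['pose']).T)[...,:3]
E
python3 - <<'E'
from h import *
for n in('top','scene'):
    im,d=get_image(n); cv2.imwrite(f'pics/{n}0.png',im); np.save(f'{n}0.npy',d)
    print(n,np.round(calibration(n)['pose'],3).tolist(),d.min(),d.max())
o=get_obs();print(o['tool_pos'],o['tool_rot'],o['t'])
E
```

```text
top [[-0.002, 0.985, -0.172, 0.206], [-1.0, -0.002, -0.001, 0.001], [-0.001, 0.172, 0.985, 1.625], [0.0, 0.0, 0.0, 1.0]] 0.0 2.574471
scene [[0.675, 0.531, -0.513, -0.004], [-0.738, 0.467, -0.487, -0.465], [-0.019, 0.707, 0.707, 0.731], [0.0, 0.0, 0.0, 1.0]] 0.0 3.059261
[0.24028143 0.57669913 0.40360619] [-6.16057592e-01 -3.07999765e+00  2.77590950e-03] 0.1
```

View pics/top0.png

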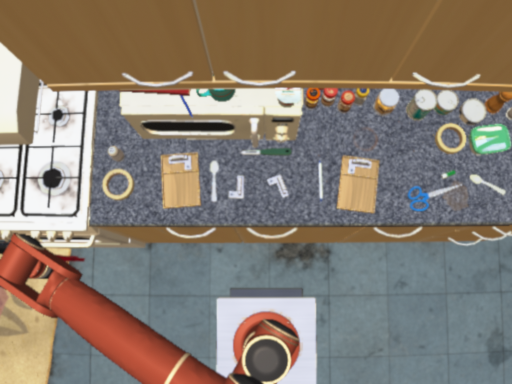

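View pics/scene0.png

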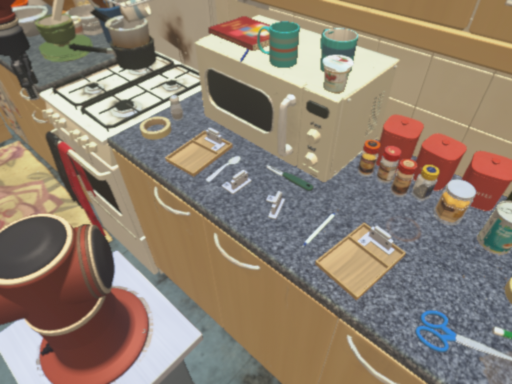

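The top view shows trays at about (181,180) and (358,184), and loose brackets at about (237,187) and (278,185). Next I'll take crops and measurements.

```bash
python3 - <<'E'
from h import *
im=cv2.imread('pics/top0.png'); d=np.load('top0.npy'); P=cloud('top',d)
a=cv2.resize(im[145:220,150:300],None,fx=5.3,fy=5.3,interpolation=cv2.INTER_CUBIC)
b=cv2.resize(im[148:218,325:395],None,fx=3,fy=3,interpolation=cv2.INTER_CUBIC)
b2=cv2.resize(im[145:210,155:210],None,fx=3,fy=3,interpolation=cv2.INTER_CUBIC)
H=np.full((600,800,3),0,np.uint8); H[:a.shape[0],:a.shape[1]]=a; H[390:390+b.shape[0],:b.shape[1]]=b; H[390:390+b2.shape[0],300:300+b2.shape[1]]=b2
cv2.imwrite('pics/c0.png',H)
hsv=cv2.cvtColor(im,cv2.COLOR_BGR2HSV)
wh=((hsv[...,1]<60)&(hsv[...,2]>150)).astype(np.uint8)
wd=((hsv[...,1]>70)&(hsv[...,2]>90)).astype(np.uint8)
for nm,m in(('white',wh),('wood',wd)):
    m=m.copy(); m[:145]=0;m[222:]=0;m[:,:125]=0;m[:,395:]=0
    n,l,s,c=cv2.connectedComponentsWithStats(m)
    for i in range(1,n):
        if s[i,4]<25: continue
        k=(l==i); Q=P[k]; r=cv2.minAreaRect(Q[:,:2].astype(np.float32))
        print(nm,np.round(c[i]),s[i,4],'xy',np.round(r[0],3),np.round(r[1],3),round(r[2],1),'z',np.round(np.percentile(Q[:,2],[5,50,95]),3))
E
```

```text
white [250. 152.] 88 xy [0.424 0.042] [0.44  0.061] 2.7 z [-0.005  0.004  0.01 ]
white [181. 160.] 227 xy [0.432 0.144] [0.531 0.07 ] 39.9 z [0.002 0.01  0.052]
white [358. 164.] 219 xy [ 0.424 -0.157] [0.072 0.533] 46.3 z [0.001 0.012 0.056]
white [214. 179.] 239 xy [0.396 0.115] [0.437 0.067] 22.3 z [-0.004  0.003  0.014]
white [320. 180.] 147 xy [ 0.534 -0.184] [0.122 0.016] 1.7 z [-0.005  0.005  0.014]
white [238. 189.] 236 xy [0.514 0.098] [0.05 0.08] 87.1 z [-0.002  0.007  0.05 ]
white [279. 185.] 233 xy [ 0.381 -0.038] [0.071 0.351] 88.9 z [-0.003  0.008  0.051]
wood [275. 151.] 121 xy [ 0.631 -0.034] [0.097 0.017] 89.5 z [0.011 0.016 0.022]
wood [180. 183.] 1728 xy [0.398 0.209] [0.536 0.183] 28.5 z [-0.004  0.003  0.016]
wood [358. 187.] 1743 xy [ 0.386 -0.221] [0.182 0.542] 57.6 z [-0.003  0.004  0.016]
wood [129. 185.] 126 xy [0.519 0.454] [0.083 0.028] 0.8 z [0.006 0.022 0.029]
```

View pics/c0.png

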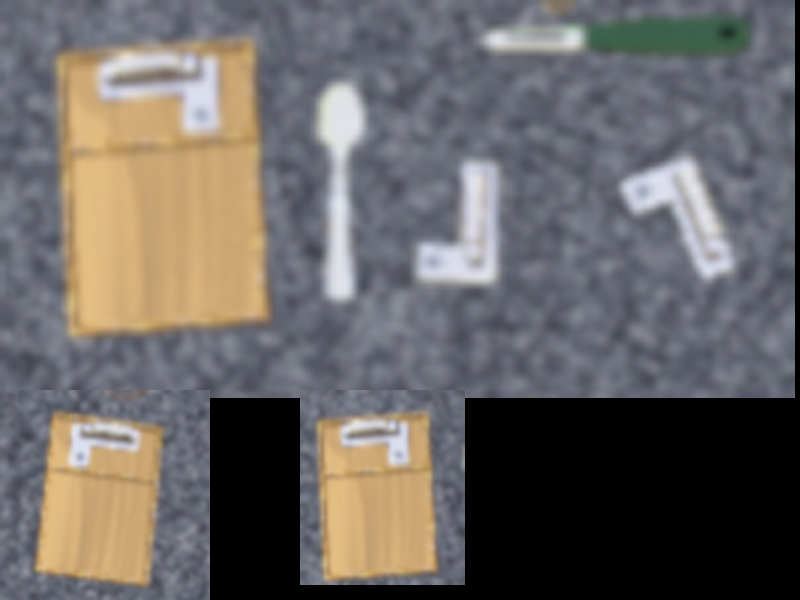

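Looking from above: the +y tray's sample is right-hand and the -y tray's is left-hand. Loose bracket A (y≈0.1, toe end towards the robot, toe at image left) is right-hand. Loose bracket B (y≈-0.03, toe end away, toe at left) is left-hand. Next I'll get the exact poses.

```bash
cat >> h.py <<'E'
def onplane(name,px,z):
    c=calibration(name); K=np.array([[c['fx'],0,c['cx']],[0,c['fy'],c['cy']],[0,0,1.]])
    p=cv2.undistortPoints(np.asarray(px,float).reshape(-1,1,2),K,np.array(c['dist'],float)).reshape(-1,2)
    M=np.array(c['pose']); r=np.c_[p[:,0],-p[:,1],-np.ones(len(p))]@M[:3,:3].T
    return M[:3,3]+r*((z-M[2,3])/r[:,2])[:,None]
def masks(im):
    hsv=cv2.cvtColor(im,cv2.COLOR_BGR2HSV)
    return ((hsv[...,1]<60)&(hsv[...,2]>150)),((hsv[...,1]>70)&(hsv[...,2]>90))
def move(g,yaw):
    """grasp-point target, angle of tool y in world -> shift cm, turn"""
    from scipy.spatial.transform import Rotation as R
    o=get_obs(); R0=R.from_rotvec(o['tool_rot'])
    y0=R0.as_matrix()[:,1]; a0=np.arctan2(y0[1],y0[0])
    yaw=a0+(yaw-a0+np.pi/2)%np.pi-np.pi/2
    y=np.array([np.cos(yaw),np.sin(yaw),0]); z=np.array([0,0,-1.]); x=np.cross(y,z)
    R1=R.from_matrix(np.c_[x,y,z])
    t=np.array(g)+[0,0,tcp_to_grasp if not callable(tcp_to_grasp) else tcp_to_grasp()]
    return np.round(R0.inv().apply(t-o['tool_pos'])*100,2),np.round((R0.inv()*R1).as_rotvec(),3)
E
python3 - <<'E'
from h import *
def comp(m,P):
    n,l=cv2.connectedComponents(m.astype(np.uint8)); return n,l
def ang(Q):
    e,v=np.linalg.eigh(np.cov(Q.T)); return np.degrees(np.arctan2(v[1,1],v[0,1]))%180, np.sqrt(e*12)
for n in('top','scene'):
    im=cv2.imread(f'pics/{n}0.png'); d=np.load(f'{n}0.npy'); P=cloud(n,d); w,wd=masks(im)
    for k,(x0,x1,y0,y1) in dict(A=(.44,.58,.05,.15),B=(.44,.60,-.09,.02)).items():
        R=(d>0)&(P[...,0]>x0)&(P[...,0]<x1)&(P[...,1]>y0)&(P[...,1]<y1)
        Q=P[R&(P[...,2]>.025)]; a,s=ang(Q[:,:2])
        T=P[R&(P[...,2]>.04)]
        print(n,k,'web',len(Q),np.round(Q.mean(0),3),round(a,1),np.round(s,3),'top',len(T),np.round(np.median(T,0),3))
        vv,uu=np.nonzero(R&w&(P[...,2]<.02)); G=onplane(n,np.c_[uu,vv],.006)[:,:2].astype(np.float32)
        r=cv2.minAreaRect(G); print('   base',np.round(r[0],3),np.round(r[1],3),round(r[2],1),np.round(G.mean(0),3))
    for k,(x0,x1,y0,y1) in dict(L=(.4,.68,.13,.33),R=(.4,.68,-.37,-.21)).items():
        R=(d>0)&(P[...,0]>x0)&(P[...,0]<x1)&(P[...,1]>y0)&(P[...,1]<y1)&wd
        nn,l,s,c=cv2.connectedComponentsWithStats(R.astype(np.uint8)); i=1+s[1:,4].argmax()
        vv,uu=np.nonzero(l==i); G=onplane(n,np.c_[uu,vv],.009)[:,:2].astype(np.float32)
        r=cv2.minAreaRect(G); print(n,'tray',k,np.round(r[0],3),np.round(r[1],3),round(r[2],1),np.round(cv2.boxPoints(r),3).tolist())
g,t=move((.51,.085,.2),0);print(g,t)
E
```

```text
top A web 57 [0.511 0.085 0.044] 0.1 [0.01  0.061] top 42 [0.513 0.085 0.048]
   base [0.502 0.095] [0.052 0.105] 75.5 [0.502 0.093]
top B web 66 [ 0.515 -0.051  0.043] 20.7 [0.011 0.061] top 43 [ 0.516 -0.051  0.049]
   base [ 0.511 -0.041] [0.08 0.05] 22.1 [ 0.518 -0.041]
top tray L [0.536 0.275] [0.183 0.113] 1.8 [[0.4429999887943268, 0.32899999618530273], [0.44600000977516174, 0.2150000035762787], [0.6290000081062317, 0.22100000083446503], [0.6259999871253967, 0.33399999141693115]]
top tray R [ 0.521 -0.308] [0.127 0.184] 82.1 [[0.421999990940094, -0.3580000102519989], [0.6039999723434448, -0.3840000033378601], [0.6209999918937683, -0.257999986410141], [0.4390000104904175, -0.2329999953508377]]
scene A web 132 [0.508 0.083 0.039] 176.8 [0.008 0.057] top 58 [0.508 0.083 0.048]
   base [0.503 0.1  ] [0.058 0.128] 85.6 [0.5   0.094]
scene B web 107 [ 0.507 -0.056  0.04 ] 18.0 [0.01  0.058] top 53 [ 0.512 -0.054  0.048]
   base [ 0.507 -0.044] [0.127 0.07 ] 6.9 [ 0.515 -0.046]
scene tray L [0.534 0.277] [0.189 0.121] 3.7 [[0.4359999895095825, 0.3310000002384186], [0.4429999887943268, 0.20999999344348907], [0.6320000290870667, 0.22200000286102295], [0.6240000128746033, 0.34299999475479126]]
scene tray R [ 0.519 -0.308] [0.127 0.188] 82.2 [[0.4180000126361847, -0.3580000102519989], [0.6039999723434448, -0.382999986410141], [0.6209999918937683, -0.25699999928474426], [0.4350000023841858, -0.23199999332427979]]
[-43.81 -35.     4.95] [-2.000e-03  1.000e-03  1.176e+00]
```

```bash
python3 -c "
from h import *
print(move((.51,.084,.13),np.pi/2))"
```

```text
(array([-43.85, -35.08,  11.95]), array([-0.002, -0.001, -0.395]))
```

Request:
{"op": "arm_command", "data": {
  "plan": [
    [[-43.85,-35.1,5,0,0,-0.395],[-43.85,-35.1,5,0,0,-0.395],[-43.85,-35.1,5,0,0,-0.395],[-43.85,-35.1,5,0,0,-0.395],[-43.85,-35.1,5,0,0,-0.395],[-43.85,-35.1,5,0,0,-0.395],[-43.85,-35.1,5,0,0,-0.395],[-43.85,-35.1,5,0,0,-0.395],[-43.85,-35.1,5,0,0,-0.395],[-43.85,-35.1,5,0,0,-0.395],[-43.85,-35.1,5,0,0,-0.395],[-43.85,-35.1,5,0,0,-0.395]]
  ],
  "gripper": -0.2
}}

```text
t: 1.1
tool_pos: [0.4782, 0.141, 0.3602]
tool_rot: [0.0, -3.141, -0.0]
contact_force: [0.8, 0.9, -0.4]
opening: 0.0515
grip_force: 0.0
```

```bash
python3 -c "
from h import *
print(move((.51,.084,.10),np.pi/2),get_obs()['tool_pos'],get_obs()['opening'])"
```

```text
(array([-3.18, -5.71, 10.55]), array([ 0., -0.,  0.])) [0.47823371 0.14104041 0.3602084 ] 0.05150614205287626
```

Request:
{"op": "arm_command", "data": {
  "plan": [
    [[0,0,0,0,0,0],[0,0,0,0,0,0]]
  ]
}}

```text
t: 1.27
tool_pos: [0.4785, 0.1412, 0.3599]
tool_rot: [-0.007, -3.14, -0.0]
contact_force: [-0.1, -0.0, -1.0]
opening: 0.051
grip_force: 0.0
```

```bash
python3 -c "
from h import *
print(move((.51,.084,.10),np.pi/2),get_obs()['tool_pos'],get_obs()['opening'])"
```

```text
(array([-3.2 , -5.71, 10.51]), array([ 0.   , -0.002, -0.004])) [0.4784696  0.14121783 0.35989967] 0.05103117746702941
```

Above A; then look for alignment.

Request:
{"op": "arm_command", "data": {
  "plan": [
    [[-1.6,-2.8,3.5,0,0,0],[-3.2,-5.7,7,0,0,0],[-3.2,-5.7,10.5,0,0,0],[-3.2,-5.7,10.5,0,0,0],[-3.2,-5.7,10.5,0,0,0]]
  ]
}}

```text
t: 1.68
tool_pos: [0.5083, 0.0869, 0.2526]
tool_rot: [0.001, -3.134, -0.001]
contact_force: [0.2, 0.5, 0.2]
opening: 0.0511
grip_force: 0.0
```

```bash
python3 - <<'E'
from h import *
im,d=get_image('scene'); P=cloud('scene',d)
print(move((.51,.084,.036),np.pi/2),get_obs()['tool_pos'])
cv2.imwrite('pics/s1.png',cv2.resize(im[90:250,150:350],None,fx=4,fy=3.75,interpolation=cv2.INTER_CUBIC))
E
```

```text
(array([-0.07, -0.33,  6.46]), array([ 0.   , -0.002,  0.002])) [0.50941327 0.08723864 0.25532927]
```

View pics/s1.png

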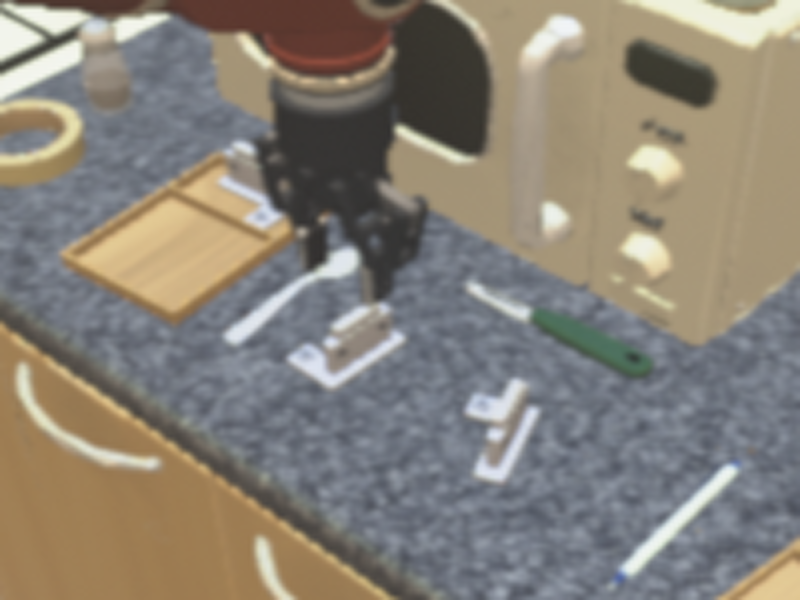

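The picture shows the open fingers over bracket A's web (crop 360,330), straddling it, so I can descend.

Request:
{"op": "arm_command", "data": {
  "plan": [
    [[0,-0.3,2,0,0,0],[0,-0.3,4,0,0,0],[0,-0.3,5.5,0,0,0],[0,-0.3,6.4,0,0,0],[0,-0.3,6.4,0,0,0],[0,-0.3,6.4,0,0,0]]
  ]
}}

```text
t: 2.23
tool_pos: [0.5106, 0.0839, 0.1934]
tool_rot: [-0.002, 3.139, 0.0]
contact_force: [0.7, -0.3, -0.7]
opening: 0.051
grip_force: 0.0
```

Request:
{"op": "arm_command", "data": {
  "plan": [
    [[0,0,0,0,0,0],[0,0,0,0,0,0],[0,0,0,0,0,0],[0,0,0,0,0,0],[0,0,0,0,0,0],[0,0,0,0,0,0],[0,0,0,0,0,0],[0,0,0,0,0,0],[0,0,0,0,0,0],[0,0,0,0,0,0]]
  ],
  "gripper": 1,
  "force": 40
}}

```text
t: 3.07
tool_pos: [0.5105, 0.0831, 0.1927]
tool_rot: [-0.0, 3.14, 0.001]
contact_force: [-1.9, 0.7, 6.8]
opening: 0.0091
grip_force: 42.7
```

Request:
{"op": "arm_command", "data": {
  "plan": [
    [[0,0,-2,0,0,0],[0,0,-4,0,0,0],[0,0,-6,0,0,0],[0,0,-7,0,0,0],[0,0,-7,0,0,0]]
  ]
}}

```text
t: 3.48
tool_pos: [0.511, 0.083, 0.2642]
tool_rot: [-0.0, 3.137, -0.0]
contact_force: [-0.7, -0.6, -0.6]
opening: 0.0095
grip_force: 41.8
```

```bash
python3 -c "
from h import *
print(move((.506,.2655,.1),np.radians(93)),get_obs()['tool_pos'])"
```

```text
(array([ 0.5 , 18.25,  0.95]), array([-0.   ,  0.005, -0.052])) [0.51095705 0.08299367 0.26422345]
```

Request:
{"op": "arm_command", "data": {
  "plan": [
    [[0.1,3,0,0,0,-0.01],[0.2,6.5,0,0,0,-0.02],[0.3,10,0,0,0,-0.03],[0.4,13.5,0,0,0,-0.04],[0.5,16.5,0,0,0,-0.05],[0.5,18.2,0,0,0,-0.05],[0.5,18.2,0,0,0,-0.05],[0.5,18.2,0,0,0,-0.05]]
  ]
}}

```text
t: 4.15
tool_pos: [0.5043, 0.2655, 0.2599]
tool_rot: [0.082, -3.138, 0.002]
contact_force: [-0.7, -0.2, -1.3]
opening: 0.009
grip_force: 41.8
```

```bash
python3 - <<'E'
from h import *
print(move((.506,.2655,.0405),np.radians(93)),get_obs()['tool_pos'])
im,d=get_image('scene')
cv2.imwrite('pics/s2.png',cv2.resize(im[90:210,130:290],None,fx=5,fy=5,interpolation=cv2.INTER_CUBIC))
P=cloud('scene',d);w,wd=masks(im)
E
```

```text
(array([-0.19,  0.  ,  6.47]), array([-0.001, -0.003, -0.   ])) [0.50427652 0.26546834 0.25987941]
```

View pics/s2.png

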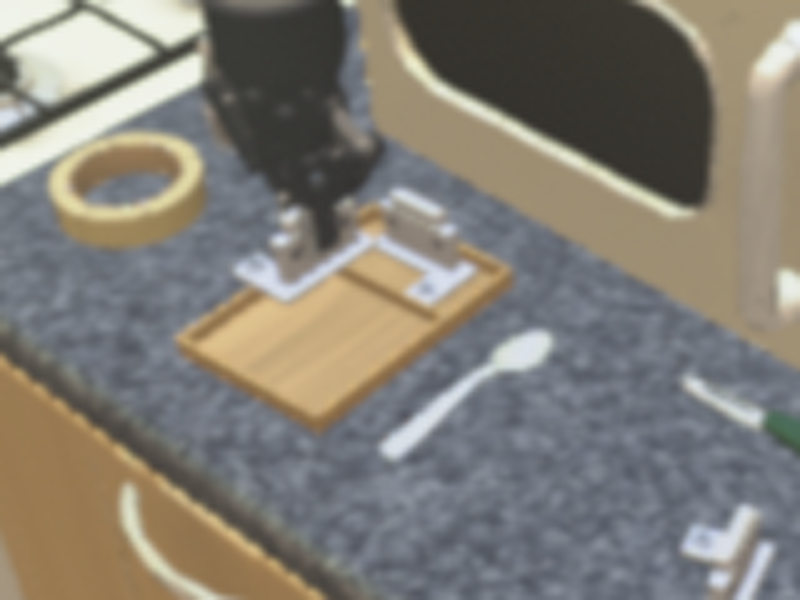

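The bracket is held level over the tray's far-left side (crop 310,250), which fits with it being about 6 cm up. Now lowering it.

Request:
{"op": "arm_command", "data": {
  "plan": [
    [[-0.1,0,2,0,0,0],[-0.2,0,4,0,0,0],[-0.2,0,5,0,0,0],[-0.2,0,5.5,0,0,0],[-0.2,0,6,0,0,0],[-0.2,0,6.3,0,0,0],[-0.2,0,6.3,0,0,0],[-0.2,0,6.3,0,0,0]]
  ]
}}

```text
t: 4.87
tool_pos: [0.5073, 0.2652, 0.1993]
tool_rot: [-0.079, 3.14, 0.001]
contact_force: [-0.2, -0.2, -2.0]
opening: 0.0091
grip_force: 41.8
```

Request:
{"op": "arm_command", "data": {
  "plan": [
    [[0,0,0.15,0,0,0],[0,0,0.3,0,0,0],[0,0,0.4,0,0,0],[0,0,0.4,0,0,0]]
  ]
}}

```text
t: 5.2
tool_pos: [0.5073, 0.2654, 0.1958]
tool_rot: [-0.079, 3.14, 0.0]
contact_force: [-1.8, -0.9, 5.0]
opening: 0.0094
grip_force: 42.6
```

Request:
{"op": "arm_command", "data": {
  "plan": [
    [[0,0,0,0,0,0],[0,0,0,0,0,0],[0,0,0,0,0,0],[0,0,0,0,0,0],[0,0,0,0,0,0],[0,0,0,0,0,0],[0,0,-1,0,0,0],[0,0,-3,0,0,0],[0,0,-6,0,0,0],[0,0,-9,0,0,0],[0,0,-9,0,0,0],[0,0,-9,0,0,0]]
  ],
  "gripper": -0.2
}}

```text
t: 6.2
tool_pos: [0.5079, 0.2655, 0.2883]
tool_rot: [-0.079, 3.135, 0.003]
contact_force: [0.5, 0.1, -0.1]
opening: 0.0513
grip_force: 0.0
```

```bash
python3 -c "
from h import *
print(move((.514,-.053,.13),np.radians(110)),get_obs()['tool_pos'],get_obs()['q'])"
```

```text
(array([  0.99, -31.84,   0.3 ]), array([ 0.001,  0.006, -0.299])) [0.50789824 0.2655217  0.28831802] [ 3.51881442e-01  2.89642101e-02  1.83848283e+00 -2.40466104e-05
  1.26793124e+00 -1.26913000e+00]
```

Request:
{"op": "arm_command", "data": {
  "plan": [
    [[0.1,-3,0,0,0,-0.03],[0.2,-7,0,0,0,-0.06],[0.4,-11,0,0,0,-0.1],[0.5,-15,0,0,0,-0.14],[0.6,-19,0,0,0,-0.18],[0.8,-23,0,0,0,-0.22],[0.9,-27,0,0,0,-0.26],[1,-30,0,0,0,-0.3],[1,-31.8,0,0,0,-0.3],[1,-31.8,0,0,0,-0.3],[1,-31.8,0,0,0,-0.3],[1,-31.8,0,0,0,-0.3]]
  ]
}}

```text
t: 7.2
tool_pos: [0.5125, -0.0524, 0.2837]
tool_rot: [0.547, -3.092, -0.002]
contact_force: [0.2, 0.4, 0.1]
opening: 0.051
grip_force: 0.0
```

```bash
python3 -c "
from h import *
print(move((.514,-.053,.0375),np.radians(110)),get_obs()['tool_pos'])
im,d=get_image('scene');P=cloud('scene',d)
Z=np.zeros((600,800,3),np.uint8)
Z[:,:400]=cv2.resize(im[90:210,130:210],(400,600),interpolation=2); Z[:,400:]=cv2.resize(im[100:220,230:310],(400,600),interpolation=2)
cv2.imwrite('pics/s3.png',Z)"
```

```text
(array([-0.13, -0.12,  9.15]), array([ 0.001, -0.001,  0.001])) [ 0.51252665 -0.05238867  0.28372516]
```

View pics/s3.png

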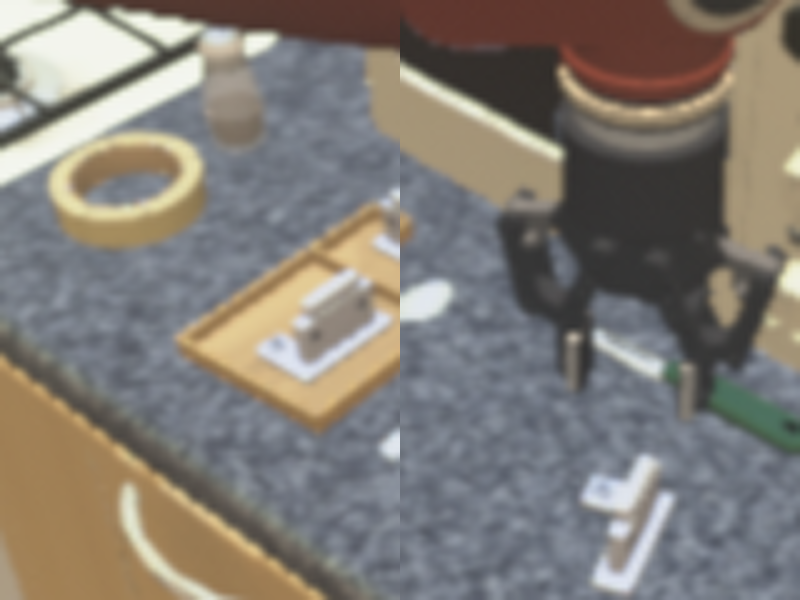

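A stands well in its compartment (left half, 330,330), and the fingers are lined up above B (right half, 635,530).

Request:
{"op": "arm_command", "data": {
  "plan": [
    [[-0.1,-0.1,3,0,0,0],[-0.1,-0.1,5,0,0,0],[-0.1,-0.1,6.5,0,0,0],[-0.1,-0.1,8,0,0,0],[-0.1,-0.1,9.1,0,0,0],[-0.1,-0.1,9.1,0,0,0],[-0.1,-0.1,9.1,0,0,0]]
  ]
}}

```text
t: 7.83
tool_pos: [0.514, -0.0528, 0.1932]
tool_rot: [0.549, -3.092, -0.001]
contact_force: [0.4, -0.5, 0.2]
opening: 0.0511
grip_force: 0.0
```

Request:
{"op": "arm_command", "data": {
  "plan": [
    [[0,0,0,0,0,0],[0,0,0,0,0,0],[0,0,0,0,0,0],[0,0,0,0,0,0],[0,0,0,0,0,0],[0,0,0,0,0,0],[0,0,0,0,0,0],[0,0,0,0,0,0],[0,0,0,0,0,0],[0,0,0,0,0,0]]
  ],
  "gripper": 1,
  "force": 40
}}

```text
t: 8.67
tool_pos: [0.5147, -0.0537, 0.1945]
tool_rot: [-0.547, 3.092, -0.001]
contact_force: [-0.8, -0.6, 5.5]
opening: 0.0094
grip_force: 42.7
```

Request:
{"op": "arm_command", "data": {
  "plan": [
    [[0,0,-2,0,0,0],[0,0,-4,0,0,0],[0,0,-6,0,0,0],[0,0,-7,0,0,0],[0,0,-7,0,0,0],[0,0,-7,0,0,0]]
  ]
}}

```text
t: 9.17
tool_pos: [0.5141, -0.0535, 0.2634]
tool_rot: [-0.547, 3.093, -0.0]
contact_force: [-0.1, 0.8, -0.4]
opening: 0.0096
grip_force: 41.7
```

```bash
python3 -c "
from h import *
a=np.radians(-8);g=np.array([.490,-.304])-.013*np.array([-np.sin(a),np.cos(a)])
print(g,move((*g,.1),np.radians(82)),get_obs()['tool_pos'])"
```

```text
[ 0.48819075 -0.31687348] (array([ 11.46, -23.85,   0.87]), array([-0.  ,  0.  ,  0.49])) [ 0.51405319 -0.05354025  0.26335989]
```

Request:
{"op": "arm_command", "data": {
  "plan": [
    [[1.4,-3,0,0,0,0.06],[2.9,-6,0,0,0,0.13],[4.3,-9,0,0,0,0.19],[5.8,-12,0,0,0,0.25],[7.2,-15,0,0,0,0.31],[8.6,-18,0,0,0,0.37],[10,-21,0,0,0,0.43],[11.1,-23,0,0,0,0.47],[11.5,-23.85,0,0,0,0.49],[11.5,-23.85,0,0,0,0.49],[11.5,-23.85,0,0,0,0.49]]
  ]
}}

```text
t: 10.08
tool_pos: [0.4876, -0.3165, 0.262]
tool_rot: [-0.219, -3.132, -0.004]
contact_force: [-0.5, 0.1, -0.5]
opening: 0.0093
grip_force: 41.7
```

```bash
python3 - <<'E'
from h import *
print(move((.488,-.317,.0405),np.radians(82)),get_obs()['tool_pos'])
im,d=get_image('scene')
cv2.imwrite('pics/s4.png',cv2.resize(im[190:310,280:440],None,fx=5,fy=5,interpolation=cv2.INTER_CUBIC))
E
```

```text
(array([-0.06, -0.06,  6.68]), array([ 0.002, -0.002, -0.   ])) [ 0.48760163 -0.31648888  0.26201964]
```

View pics/s4.png

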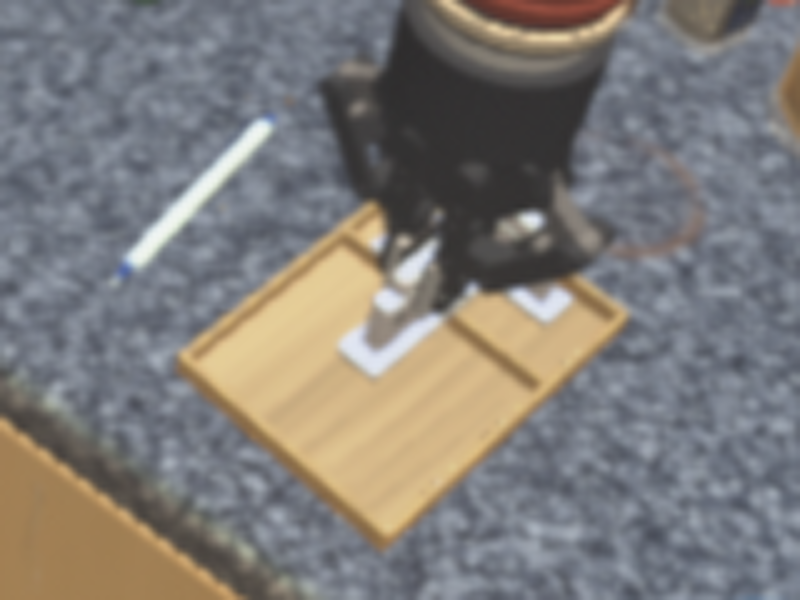

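Bracket B is held level above the right-hand-side tray, in line with it (crop 395,310), so I'll lower it.

Request:
{"op": "arm_command", "data": {
  "plan": [
    [[0,0,2,0,0,0],[0,0,4,0,0,0],[0,0,5,0,0,0],[0,0,5.5,0,0,0],[0,0,6,0,0,0],[0,0,6.3,0,0,0],[0,0,6.45,0,0,0],[0,0,6.45,0,0,0]]
  ]
}}

```text
t: 10.8
tool_pos: [0.4882, -0.3171, 0.1996]
tool_rot: [0.219, 3.133, -0.001]
contact_force: [0.3, 0.2, -0.6]
opening: 0.0091
grip_force: 41.7
```

Request:
{"op": "arm_command", "data": {
  "plan": [
    [[0,0,0.1,0,0,0],[0,0,0.2,0,0,0],[0,0,0.25,0,0,0],[0,0,0.25,0,0,0]]
  ]
}}

```text
t: 11.13
tool_pos: [0.4883, -0.3174, 0.1976]
tool_rot: [0.22, 3.133, -0.001]
contact_force: [-1.0, 1.0, 2.4]
opening: 0.0092
grip_force: 42.2
```

Contact. Release and lift.

Request:
{"op": "arm_command", "data": {
  "plan": [
    [[0,0,0.1,0,0,0],[0,0,0.1,0,0,0]]
  ]
}}

```text
t: 11.3
tool_pos: [0.4884, -0.3175, 0.1976]
tool_rot: [0.219, 3.134, -0.001]
contact_force: [-3.6, 2.0, 9.7]
opening: 0.0092
grip_force: 43.2
```

Request:
{"op": "arm_command", "data": {
  "plan": [
    [[0,0,0,0,0,0],[0,0,0,0,0,0],[0,0,0,0,0,0],[0,0,0,0,0,0],[0,0,0,0,0,0],[0,0,0,0,0,0],[0,0,-1,0,0,0],[0,0,-3,0,0,0],[0,0,-6,0,0,0],[0,0,-10,0,0,0],[0,0,-12,0,0,0],[0,0,-12,0,0,0]]
  ],
  "gripper": -0.2
}}

```text
t: 12.3
tool_pos: [0.4895, -0.3183, 0.3237]
tool_rot: [0.219, 3.124, -0.012]
contact_force: [1.3, -0.4, 1.7]
opening: 0.0513
grip_force: 0.0
```

```bash
python3 - <<'E'
from h import *
im,d=get_image('scene');P=cloud('scene',d)
for c,yaw in(((.505,.2785),3),((.490,-.304),-8)):
    R=(d>0)&(abs(P[...,0]-c[0])<.05)&(abs(P[...,1]-c[1])<.05)&(P[...,2]>.028)&(P[...,2]<.07)
    print(R.sum(),np.round(P[R].mean(0),3),np.round(np.percentile(P[R][:,2],95),3))
Z=np.zeros((600,800,3),np.uint8)
Z[:,:400]=cv2.resize(im[90:210,160:240],(400,600),interpolation=2); Z[:,400:]=cv2.resize(im[200:320,315:415],(400,600),interpolation=2)
cv2.imwrite('pics/s5.png',Z)
E
```

```text
125 [0.505 0.262 0.041] 0.053
166 [ 0.483 -0.319  0.044] 0.053
```

View pics/s5.png

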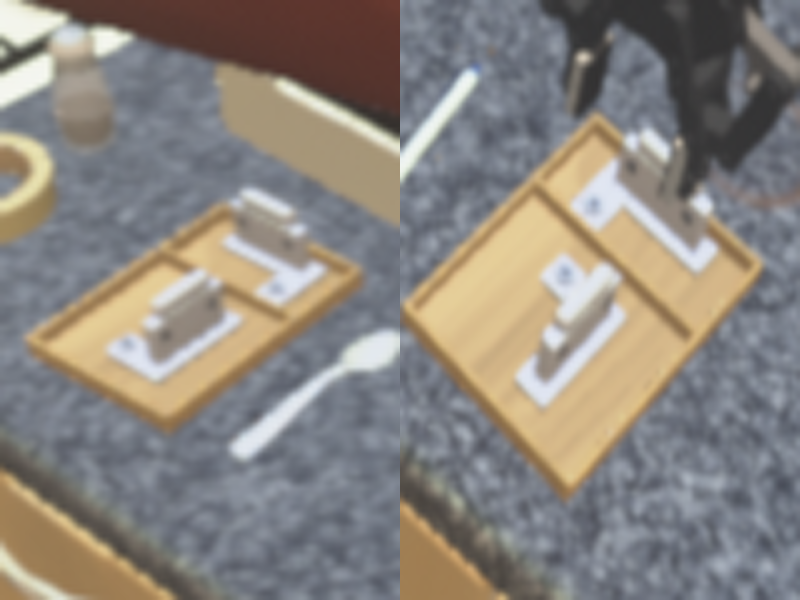

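Both brackets stand flat in their compartments (left half 180,325; right half 570,330), each the same hand as the sample behind it. The gripper is clear of everything.

Request:
{"op": "arm_command", "data": {
  "plan": [
    [[0,0,0,0,0,0],[0,0,0,0,0,0],[0,0,0,0,0,0],[0,0,0,0,0,0]]
  ]
}}

```text
t: 12.68
tool_pos: [0.4876, -0.3167, 0.3138]
tool_rot: [-0.219, -3.131, -0.003]
contact_force: [0.2, -0.7, -0.1]
opening: 0.0509
grip_force: 0.0
```

```bash
python3 -c "
from station import *
print(finish_job())"
```

```text
the job is handed in; nothing more can be done
None
```

Both brackets stand upright in the trays with the matching sample, released and with the arm clear; the job was handed in at about 12.7 s, and no verdict was returned.

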